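# Latch the slant carrier and rock it to its slope mark

## Task

The blue tube carrier leans to one side on the round bar of its stand. First swing its steel hook over the tube and down until it lies fully in its catch; then take the carrier by the upright black grip and rock it, its foot staying on the bar, until the hanging black pointer settles in the middle of the red mark on the dial. Finish still gripping the carrier steadily there (do not let go), and leave the other things on the bench where they are.

Things in the scene. Friction and masses are not known exactly. Their poses are not given: they have to be found in the camera images.
- bar (a point): Middle of the fixed stand's level steel bar (20 mm thick, 115 mm between end discs, axis 60 mm above the bench, base plate 140 x 170 mm). x along the bar, away from the carrier's dial side; y to the left; z up. A rubber rest on either side limits the carrier's lean to 0.33 rad towards -y and 0.45 rad towards +y.
- carrier: Loose blue carrier, 116 mm wide (y), 110 deep (x), 0.3 to 0.7 kg. Origin on the bar's axis under its V-groove foot, at bar when seated. x along the bar, away from the white dial on its -x face; y left; z up to the grip. Rocks about x. Top-heavy: starts leaning 0.33 rad to -y on a rest, falls to a rest if let go. Flat deck at z = 126 mm; tube along y on it at x = 30, top z = 145 mm.
- carrier_grip (a point): The upright black grip on the carrier's deck: a block 16 mm wide in y, 22 mm in x, 60 mm tall (carrier z 126 to 186 mm). This point is inside it, on its centre line, 20 mm below its top, at (-30, 0, 166) mm in the carrier's frame; axes as the carrier's.
- hook_hinge (a point): Hinge axis of the steel hook (parallel to the carrier's y), behind the tube at (52, 0, 146) mm in the carrier's frame; axes as the carrier's. Two ears beside it rise to z = 151 mm.
- hook_end (a point): Point 40 mm from the hinge on the outer face (upper when closed) of the hook, a flat strap 14 mm wide, 4 thick, reaching 47 mm from its hinge. Closed, it lies level in the carrier's frame, pointing to -x over the tube, upper face at z = 150 mm, its end between the two prongs of the catch at (8, 0, 150) mm.
- hook (a joint): Hook angle (rad): 0 closed, in its catch; 1.57 standing straight up from the deck; up to 1.9, leaning back away from the grip. It starts 1.3 to 1.8 and stays where it is left (light friction, about 0.01 N m), so it must be pushed all the way down. It stops at 0.
- pointer_tip (a point): Tip of the black pendulum pointer in front of the dial, 75 mm from its pivot, which lies at (-51, 0, 108) mm in the carrier's frame.
- pendulum (a joint): Pointer angle on the dial (rad): 0 pointing to the carrier's own -z, positive when the tip is towards the carrier's +y. It hangs plumb, free of friction with light damping (settles in about 1 s), so it reads 0 with the carrier upright, about -0.33 at the start, and grows as the carrier is rocked towards +y.
- mark (a point): Middle of the red mark on the dial, 75 mm from the pointer's pivot, where the pointer's tip must lie; the mark is 12 mm wide and 16 mm long.
- index (a joint): Angle of the red mark on the dial, same sense and zero as the pointer's angle; somewhere between -0.10 and 0.28, stays put.
- erlenmeyer_100: Bystander: conical flask with yellow content, 63 mm wide, 105 mm tall; origin under its base.
- timer: Bystander: white bench timer, 66 x 62 x 19 mm, lying flat; origin under its middle.
- tape_roll: Bystander: roll of paper tape, 69 mm across, 19 mm high; origin under its middle.
- tip_box: Bystander: clear pipette tip box, 76 x 114 x 70 mm; origin under its middle.
- tube_rack: Bystander: turquoise tube rack, 56 x 170 x 84 mm; origin under its middle.
Not all that is in view belongs to the job. There is more than one size of the part that bears bar; the job needs the larger. What is shaped like the carrier but green is not meant.

How it is judged:
By the outcome, as a careful person would: the job done as asked, in the order asked, and still so for the second after the job is handed in, while the arm keeps its last pose, push and grip.
It also fails if it takes over 54 s, if anything falls off the work surface, if the arm or the gripper's body presses on something with over 40 N, if the wrist force passes 120 N, or if a joint passes its speed limit or range.

## Robot

A 6-joint arm with a two-finger parallel gripper is mounted at the origin on a cart in front of the work surface, level with it; the furniture and walls round the work are solid. World frame = base frame: x ahead of the robot, y to its left, z up, the work surface at z = 0. Lengths are in m, angles in rad, forces in N, time in s.
With the tool pointing down it reaches from about 0.325 to 0.9 m from the base axis. Payload 3.5 kg.
Tool frame: the origin (TCP) lies on the centre line of the jaws, within the pads' length; the fingertips stand 22 mm ahead of it and the grasp point (between the pads) lies 3 mm ahead of it (arm.tcp_to_tips is the distance from the TCP to the fingertips, in m); z points along the fingers, y is the line along which they close (so a half turn about z gives the same grasp; the last joint's range is limited). The gripper opens to 85 mm and grips with 20 to 120 N. Pads are 22 mm wide; open, the fingers measure 114 mm over their backs; the gripper's body (76 mm by 85 mm) begins 54 mm behind the grasp point. The pads swing forward as they close: fully open they stand 13 mm farther back than shut.
Start: joints at [-1.213, 0.276, -0.026, 1.268, 0, 1.467], TCP at [0.278, -0.56, 0.253] pointing down, gripper open.
Joint ranges: [-3.12, 3.12], [-0.85, 1.88], [-1.08, 1.24], [-1.95, 2.15], [-1.57, 1.53], [-3.14, 3.14]. Speed limits (rad/s): [2.57, 2.57, 3.14, 3.14, 3.14, 3.14].

## Interface

Orientations are given as [roll, pitch, yaw] about the fixed x, y, z axes, in that order (R = Rz(yaw) Ry(pitch) Rx(roll)).
In Python, from workcell import arm gives the robot as it stands.
- The arm moves only by the tool play_rows, never from a script. Its argument "commands" is a list that holds one entry, the list of rows, each a list of 5 numbers: the shift along the tool's x, y, z in mm, then the turn about the tool's z in rad, then the opening, from 0 (shut) to 1 (fully open). In form: [[[tx, ty, tz, roll, claw], ...]]. A call has exactly 10 rows; each row shifts and turns the commanded pose from where the row before left it, along the tool's axes as they then stand; what a row does not reach is not made up. A row lasts 1/10 s, in which the tool goes at most 50 mm and 8.59 degrees, less where a joint would pass 70% of its speed; a pose out of reach is approached as far as the arm can. A call with a gripper value outside its range is refused whole. The fingers move at their own pace and stop on an object; "squeeze" is the grip in N (left out, the last holds). Time passes only in rows, so rows that do not move let the fingers close, or fill a call up. It gives the time, the measured TCP pose, the force, the opening and the grip force at its end, in the units of the state.
- arm.get_state(): the state, without advancing time (a new reading comes with each control period).
- arm.read_camera(name): name is "side" or "top" or "wrist"; returns the picture (400x640x3 uint8, blue, green, red); there is no depth.
- arm.camera_params(name): a dict with "mtx" (3x3 intrinsics, pixels), "R" (3x3) and "t" (3): a world point X has camera coordinates R X + t; the wrist camera has in their place "hand_eye" (4x4, takes a point from camera to tool coordinates, whose origin is the TCP and whose axes are the flange's). Camera axes: x right, y down, z forward; pixel columns grow to the right and rows downward; lengths in m; the calibration is good to about 2 mm. A picture is of the moment at which its call begins: read the wrist's pose just before it. camera_params takes no time and is no camera call.
- arm.sign_off(): hands the job in; it is judged then, once.
The state is a dict: "time_s": time; "joint_pos": joint angles; "dq": joint speeds; "effort": joint torques, N m; "tool_pos": TCP position; "ee_rot": TCP orientation; "wrist_force": force on the tool from outside, world axes, zero at the start; "moment": the same for the moment, N m; "finger_gap": finger opening in m; "grip_force": force on a finger pad.
Only numpy, scipy, OpenCV 4.12 (cv2) and the standard library are available. Lean on these libraries where they do the work, as an engineer would, in place of code of your own. Each camera call takes 0.05 s, during which the arm holds its last target. There are 200 camera calls.

## Working session

There is one attempt and no reset: what is moved stays moved. The work goes in short steps, Python scripts to look and compute and a tool call to move; the robot and the scene stay as the last step left them, time stands still between calls to the robot, and variables do not carry over. Pictures are saved under pics/ and viewed, at most 10 in all, crops included, and the job is handed in when it is done.

Besides the shell and the picture viewer there is one more tool, called after "Emit:" as name(argument=value, ...), one argument or row to a line, values as JSON. play_rows: Moves the arm, as the interface text tells. Its arguments: {"type":"object","properties":{"commands":{"type":"array"},"squeeze":{"type":"number"}},"required":["commands"]}

```bash
mkdir -p pics; ls; python3 - <<'E'
from workcell import arm
import cv2,numpy as np
s=arm.get_state();print({k:np.round(v,3).tolist() for k,v in s.items()})
for n in("side","top"):
    cv2.imwrite(f"pics/{n}0.png",arm.read_camera(n));p=arm.camera_params(n);print(n,[np.round(p[k],4).tolist() for k in("mtx","R","t")])
print(np.round(arm.camera_params("wrist")["hand_eye"],4).tolist())
E
```

```text
pics
{'time_s': 0.0, 'joint_pos': [-1.213, 0.277, -0.028, 1.268, 0.0, 1.467], 'dq': [-0.001, 0.001, 0.001, -0.001, 0.001, -0.001], 'effort': [0.001, -44.551, 29.52, 0.016, -0.0, 0.0], 'tool_pos': [0.278, -0.559, 0.252], 'ee_rot': [-3.139, -0.0, 0.461], 'wrist_force': [0.786, -0.37, -0.134], 'moment': [-0.012, -0.014, -0.019], 'grip_force': 0.0, 'finger_gap': 0.086}
side [[[461.4201, 0.0, 318.5785], [0.0, 461.4201, 204.1271], [0.0, 0.0, 1.0]], [[-0.9552, -0.2954, -0.0155], [-0.1539, 0.5409, -0.8269], [0.2526, -0.7875, -0.5621]], [0.5147, 0.1901, 1.4597]]
top [[[510.9437, 0.0, 302.6876], [0.0, 510.9437, 202.759], [0.0, 0.0, 1.0]], [[0.0308, -0.9995, 0.0012], [-0.9892, -0.0307, -0.1436], [0.1436, 0.0032, -0.9896]], [0.0125, 0.5555, 1.7249]]
[[-0.0002, -0.9497, -0.313, 0.0807], [1.0, -0.0006, 0.0011, 0.0005], [-0.0013, -0.313, 0.9497, -0.1209], [0.0, 0.0, 0.0, 1.0]]
```

View pics/side0.png

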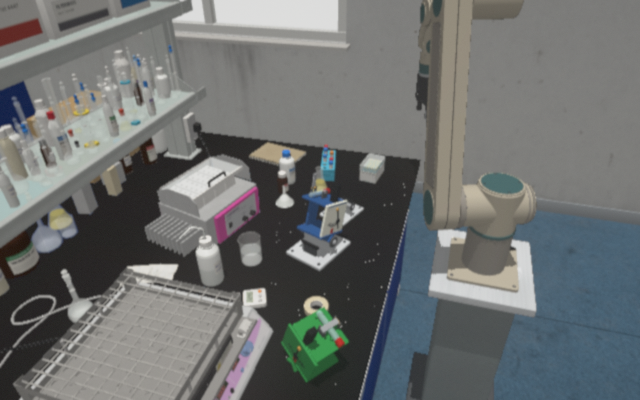

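View pics/top0.png

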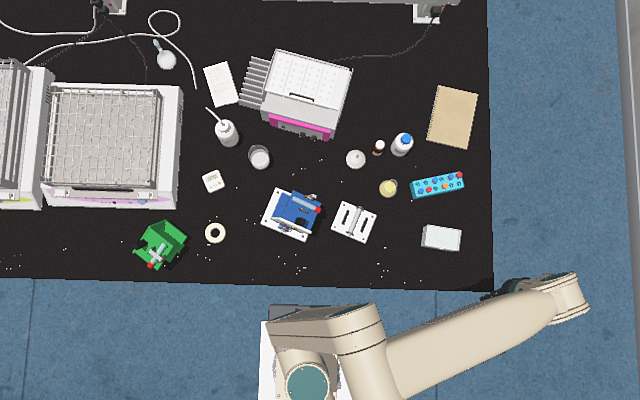

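Candidates: the blue carrier on its stand at top (297,214) / side (320,225), the green look-alike at top (160,245), and an empty smaller stand at top (354,222). I choose the blue one and check it in a close crop.

```bash
python3 - <<'E'
import cv2,numpy as np
a=cv2.imread("pics/top0.png")[180:250,255:335];b=cv2.imread("pics/side0.png")[185:270,280:360]
f=lambda i:cv2.resize(i,None,fx=5,fy=5,interpolation=cv2.INTER_CUBIC)
a=f(a);b=f(b);h=max(len(a),len(b));a=cv2.copyMakeBorder(a,0,h-len(a),0,0,0)
cv2.imwrite("pics/crop0.png",np.hstack([a,b]))
E
```

```text
(no output)
```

View pics/crop0.png

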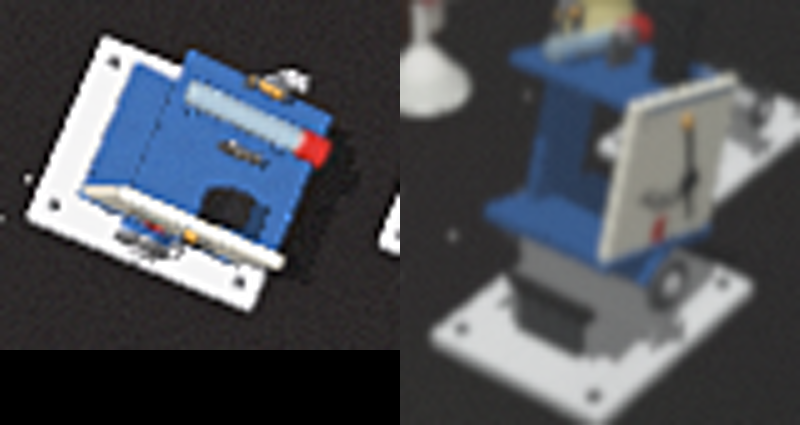

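```bash
cat > h.py <<'E'
import cv2,numpy as np
from workcell import arm
from scipy.spatial.transform import Rotation as Rt
P={n:arm.camera_params(n) for n in("side","top","wrist")}
def ext(n,s=None):
    p=P[n]
    if n!="wrist": return p["mtx"],np.array(p["R"]),np.array(p["t"])
    T=np.eye(4);T[:3,:3]=Rt.from_euler("xyz",s["ee_rot"]).as_matrix();T[:3,3]=s["tool_pos"]
    I=np.linalg.inv(T@np.array(p["hand_eye"]));return p["mtx"],I[:3,:3],I[:3,3]
def proj(n,X,s=None):
    K,R,t=ext(n,s);c=np.atleast_2d(X)@R.T+t;u=c@np.array(K).T;return u[:,:2]/u[:,2:]
def ray(n,px,s=None):
    K,R,t=ext(n,s);d=R.T@np.linalg.inv(K)@np.array([px[0],px[1],1.]);return -R.T@t,d/np.linalg.norm(d)
def plane(n,px,p0,nv,s=None):
    o,d=ray(n,px,s);return o+d*(nv@(np.array(p0)-o))/(nv@d)
E
python3 - <<'E'
from h import *
ez=np.array([0,0,1.])
c=[plane("top",p,[0,0,.008],ez) for p in[(275.6,187.4),(260.4,223),(306,242)]]
print(np.round(c,3),np.linalg.norm(c[0]-c[1]),np.linalg.norm(c[2]-c[1]))
d=[plane("side",(280+x/5,185+y/5),[0,0,.008],ez) for x,y in[(432,335),(595,422),(752,287)]]
print(np.round(d,3),np.linalg.norm(d[0]-d[1]),np.linalg.norm(d[2]-d[1]))
for q in(c,d):
    m=(q[0]+q[2])/2; v=q[2]-q[1]; w=q[0]-q[1]; print(m,np.arctan2(v[1],v[0]),np.arctan2(w[1],w[0]))
print(P["wrist"]["mtx"])
E
```

```text
[[0.611 0.127 0.008]
 [0.483 0.175 0.008]
 [0.422 0.014 0.008]] 0.13672678058533774 0.1726915173783779
[[ 0.359  0.052  0.008]
 [ 0.245  0.105  0.008]
 [ 0.165 -0.056  0.008]] 0.12680677795998224 0.1798054471673028
[0.51661712 0.07055021 0.008     ] -1.9345929384994032 -0.3608597314702677
[ 0.26225427 -0.00212861  0.008     ] -2.0282338248115974 -0.43658364940140115
[[326.84082189   0.         317.45916015]
 [  0.         326.84082189 199.53759782]
 [  0.           0.           1.        ]]
```

```bash
python3 - <<'E'
from h import *
ez=np.array([0,0,1.])
d=[plane("side",(280+x/5,185+y/5),[0,0,.008],ez) for x,y in[(32,335),(195,422),(352,287)]]
m=(d[0]+d[2])/2; v=d[2]-d[1]; w=d[0]-d[1]
print(np.round(d,3),np.linalg.norm(w),np.linalg.norm(v),m,np.arctan2(v[1],v[0])+np.pi/2,np.arctan2(w[1],w[0]))
b=np.array([.517,.070,.06]);
C=lambda th,yaw=-.362:Rt.from_euler("ZX",[yaw,th]).as_matrix()
pts=np.array([[-30,0,186],[52,0,146],[52,0,190],[8,0,150],[-51,0,108]])/1e3
for n in("top","side"):
    print(n,np.round(proj(n,b+pts@C(.33).T),1).tolist())
nv=C(.33)[:,0]
# pointer / mark on dial from side: pivot, tip, red blob
im=arm.read_camera("side");cr=im[185:270,280:360].astype(int)
red=(cr[...,2]-np.maximum(cr[...,0],cr[...,1]));yy,xx=np.where((red>40)&(np.mgrid[0:85,0:80][0]>35))
wt=red[yy,xx];pm=(280+(xx*wt).sum()/wt.sum(),185+(yy*wt).sum()/wt.sum());print("mark px",pm,len(xx))
for nme,px in(("mark",pm),("pivot",(280+17.6*5/5+0,185)),):
    q=C(.33).T@(plane("side",px,b+C(.33)@[-.051,0,.108],nv)-b);print(nme,q,np.arctan2(q[1],.108-q[2]))
E
```

```text
[[0.611 0.124 0.008]
 [0.483 0.175 0.008]
 [0.421 0.018 0.008]] 0.13691102557903384 0.16856480620983635 [0.51603168 0.07116184 0.008     ] -0.37574940213425245 -0.37682217843127397
top [[303.7, 221.9], [309.8, 197.6], [314.3, 197.3], [304.8, 210.4], [293.7, 227.4]]
side [[337.1, 183.5], [314.0, 187.2], [316.5, 174.2], [325.1, 190.5], [337.6, 209.1]]
mark px (np.float64(331.21693121693124), np.float64(230.51851851851853)) 4
mark [-0.051       0.01110947  0.03716117] 0.15556032434843955
pivot [-0.051       0.2309108   0.21891935] 2.0186054576964643
```

```bash
cat >> h.py <<'E'
b=np.array([.5165,.0705,.06]);YAW=-.365
C=lambda th:Rt.from_euler("ZX",[YAW,th]).as_matrix()
def rel(target,s):  # tool-axis shift mm at the present orientation
    T=Rt.from_euler("xyz",s["ee_rot"]).as_matrix();return np.round((T.T@(target-np.array(s["tool_pos"])))*1e3,1)
E
python3 - <<'E'
from h import *
s=arm.get_state();print(arm.tcp_to_tips)
for p in[(.095,0,.178),(.03,0,.178),(.03,0,.150)]:
    w=b+C(.33)@p+[0,0,.022];print(p,np.round(w,3),rel(w,s))
E
```

```text
0.022
(0.095, 0, 0.178) [ 0.585 -0.017  0.25 ] [ 515.9 -349.     2.7]
(0.03, 0, 0.178) [0.524 0.006 0.25 ] [ 471.9 -396.7    2.8]
(0.03, 0, 0.15) [0.527 0.014 0.224] [ 478.5 -402.8   29.3]
```

Emit:
play_rows(
  commands=[
    [[0,0,-30,0,0],[0,0,-30,0,0],[32,-22,0,0,0],[32,-22,0,0,0],[32,-22,0,0,0],[32,-22,0,0,0],[32,-22,0,0,0],[32,-22,0,0,0],[32,-22,0,0,0],[32,-22,0,0,0]],
  ],
)

```text
time_s: 1.15
tool_pos: [0.4293, -0.2867, 0.313]
ee_rot: [-3.141, 0.0, 0.461]
wrist_force: [1.0, -0.4, 0.0]
finger_gap: -0.0001
grip_force: 0.0
```

Emit:
play_rows(
  commands=[
    [[33,-22,0,0,0],[33,-22,0,0,0],[33,-22,0,0,0],[33,-22,0,0,0],[33,-22,0,0,0],[33,-22,0,0,0],[33,-22,0,0,0],[29,-20,0,0,0],[0,0,0,-0.125,0],[0,0,0,-0.125,0]],
  ],
)

```text
time_s: 2.15
tool_pos: [0.5846, -0.0155, 0.3126]
ee_rot: [-3.141, 0.001, 0.718]
wrist_force: [-0.5, -0.1, -0.4]
finger_gap: -0.0001
grip_force: 0.0
```

Emit:
play_rows(
  commands=[
    [[0,0,0,-0.125,0],[0,0,0,-0.125,0],[0,0,0,-0.125,0],[0,0,0,-0.12,0],[0,0,0,0,0],[0,0,0,0,0],[0,0,0,0,0],[0,0,0,0,0],[0,0,0,0,0],[0,0,0,0,0]],
  ],
)

```text
time_s: 3.15
tool_pos: [0.5845, -0.0169, 0.3133]
ee_rot: [3.142, -0.0, 1.205]
wrist_force: [-0.6, -0.7, -0.8]
finger_gap: 0.0003
grip_force: 0.0
```

```bash
python3 - <<'E'
from h import *
s=arm.get_state();im=arm.read_camera("wrist")
print(s["time_s"],s["tool_pos"],s["ee_rot"],s["finger_gap"],arm.tcp_to_tips)
pts=np.array([[-30,0,186],[52,0,146],[52,0,186],[8,0,150]])/1e3
print(np.round(proj("wrist",b+pts@C(.33).T,s)).tolist())
a=arm.read_camera("side")[140:280,250:390]
a=cv2.resize(a,(400,400),interpolation=cv2.INTER_CUBIC)
cv2.imwrite("pics/w1.png",np.hstack([cv2.resize(im,(400,400)) if 0 else cv2.copyMakeBorder(cv2.resize(im,(400,250)),0,150,0,0,0),a]))
print(rel(b+C(.33)@(.095,0,.178)+[0,0,.022],s))
E
```

```text
3.15 [ 0.58446401 -0.01687678  0.31332748] [ 3.14156801e+00 -9.97187579e-06  1.20544622e+00] 0.0002691822458968548 0.022
[[126.0, 225.0], [260.0, 190.0], [251.0, 225.0], [200.0, 193.0]]
[-0.3  0.3 62.9]
```

View pics/w1.png

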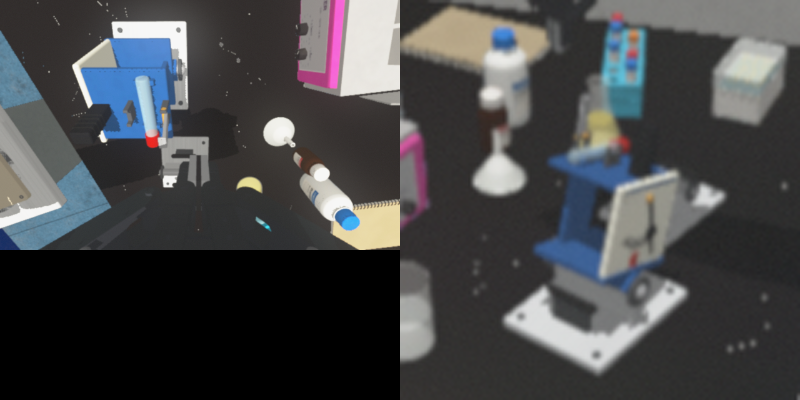

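```bash
python3 - <<'E'
from h import *
s=arm.get_state();im=arm.read_camera("wrist")
cv2.imwrite("pics/w2.png",cv2.resize(im[20:310,100:370],None,fx=2,fy=2,interpolation=cv2.INTER_CUBIC))
E
```

```text
(no output)
```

View pics/w2.png

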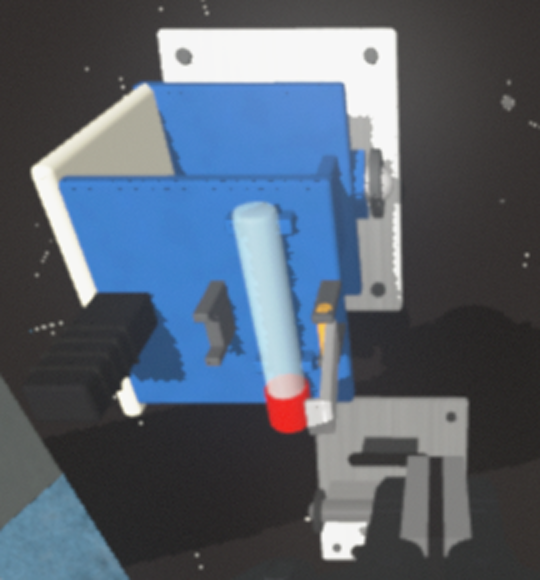

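Crop: hook stands nearly upright (hinge ~ (325,310), end ~ (318,412)), empty catch at (215,320), grip at left (90,350). Pose estimates agree with the projections. The closed fingers are behind the hook, so I lower them and swing it.

Emit:
play_rows(
  commands=[
    [[0,0,13,0,0],[0,0,13,0,0],[0,0,13,0,0],[0,0,12,0,0],[0,0,12,0,0],[0,-2,0,0,0],[0,-3,0,0,0],[0,-5,0,0,0],[0,-5,0,0,0],[0,-5,0,0,0]],
  ],
)

```text
time_s: 4.3
tool_pos: [0.5657, -0.0096, 0.2511]
ee_rot: [3.14, -0.0, 1.206]
wrist_force: [-0.3, -0.5, -0.5]
finger_gap: -0.0
grip_force: 0.2
```

Emit:
play_rows(
  commands=[
    [[0,-5,0,0,0],[0,-5,0,0,0],[0,-5,0,0,0],[0,-5,0,0,0],[0,-5,0,0,0],[0,-5,0,0,0],[0,-5,0,0,0],[0,-5,0,0,0],[0,-5,0,0,0],[0,0,0,0,0]],
  ],
)

```text
time_s: 5.3
tool_pos: [0.523, 0.0066, 0.2503]
ee_rot: [-3.141, 0.0, 1.206]
wrist_force: [-0.6, -0.1, -0.4]
finger_gap: -0.0002
grip_force: 0.0
```

```bash
python3 - <<'E'
from h import *
s=arm.get_state();print(s["time_s"],s["wrist_force"],s["tool_pos"])
print(rel(b+C(.33)@(.03,0,.178)+[0,0,.022],s),rel(b+C(.33)@(.03,0,.150)+[0,0,.022],s))
a=cv2.resize(arm.read_camera("side")[160:240,280:380],(500,400),interpolation=cv2.INTER_CUBIC)
w=cv2.resize(arm.read_camera("wrist")[50:350,100:400],(300,300))
cv2.imwrite("pics/s3.png",np.hstack([a,cv2.copyMakeBorder(w,0,100,0,0,0)]))
E
```

```text
5.3 [-0.59621857 -0.09068003 -0.42607264] [0.52297871 0.00662358 0.25027959]
[-0.3  1.1 -0.1] [ 8.7  1.2 26.4]
```

View pics/s3.png

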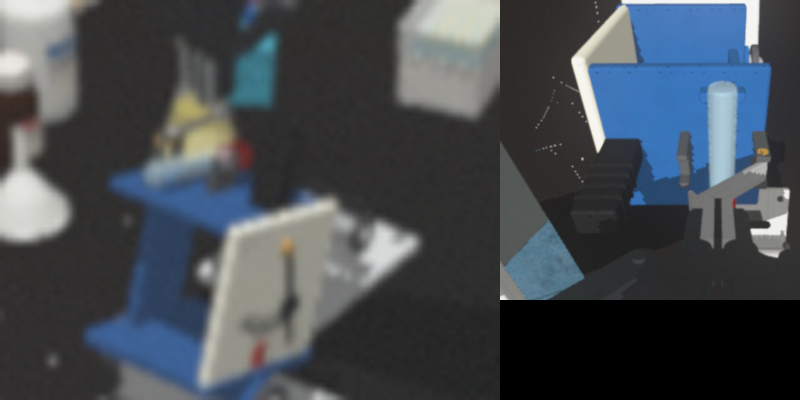

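The wrist view shows the hook swung to about 45°, under the fingertips. I press it down next.

Emit:
play_rows(
  commands=[
    [[1,0,3,0,0],[1,0,3,0,0],[1,0,3,0,0],[1,0,3,0,0],[1,0,3,0,0],[1,0,3,0,0],[1,0,3,0,0],[1,0,2,0,0],[0,0,0,0,0],[0,0,0,0,0]],
  ],
)

```text
time_s: 6.4
tool_pos: [0.5266, 0.0138, 0.2273]
ee_rot: [3.142, -0.0, 1.206]
wrist_force: [0.5, 1.3, -1.0]
finger_gap: -0.0004
grip_force: 0.0
```

Emit:
play_rows(
  commands=[
    [[0,0,1,0,0],[0,0,0,0,0],[0,0,1,0,0],[0,0,0,0,0],[0,0,1,0,0],[0,0,0,0,0],[0,0,1,0,0],[0,0,0,0,0],[0,0,0,0,0],[0,0,0,0,0]],
  ],
)

```text
time_s: 7.4
tool_pos: [0.5272, 0.0136, 0.225]
ee_rot: [3.139, -0.0, 1.206]
wrist_force: [-1.8, -0.4, 7.2]
finger_gap: -0.0002
grip_force: 4.0
```

Emit:
play_rows(
  commands=[
    [[0,0,1,0,0],[0,0,0,0,0],[0,0,0.5,0,0],[0,0,0,0,0],[0,0,0,0,0],[0,0,0,0,0],[0,0,-10,0,0],[0,0,-15,0,0],[0,0,-25,0,0],[0,0,-25,0,0]],
  ],
)

```text
time_s: 8.4
tool_pos: [0.526, 0.0139, 0.2969]
ee_rot: [-3.14, 0.0, 1.206]
wrist_force: [0.8, -0.3, 0.7]
finger_gap: 0.0001
grip_force: 0.0
```

```bash
python3 - <<'E'
from h import *
import time
s=arm.get_state();im=arm.read_camera("wrist");s=arm.get_state();im=arm.read_camera("wrist")
print(s["time_s"],s["wrist_force"],s["tool_pos"],s["dq"])
pts=np.array([[-30,0,186],[52,0,146],[12,0,150],[8,0,150]])/1e3
print(np.round(proj("wrist",b+pts@C(.33).T,s)).tolist())
cv2.imwrite("pics/w4.png",cv2.resize(im[50:350,120:390],None,fx=2,fy=2,interpolation=cv2.INTER_CUBIC))
# grasp pose: grip point z=.166, TCP 3 mm behind
for z in(.166,.170): print(rel(b+C(.33)@(-.03,0,z)+[0,0,.003],s))
E
```

```text
8.45 [1.45439184 0.32836028 2.78469447] [0.52856038 0.01366052 0.30200731] [ 0.00220809 -0.00107749 -0.00428508 -0.09496938  0.00056713  0.00150245]
[[218.0, 245.0], [344.0, 206.0], [288.0, 209.0], [283.0, 209.0]]
[ -5.1 -62.1  81.6]
[ -6.4 -62.   77.8]
```

View pics/w4.png

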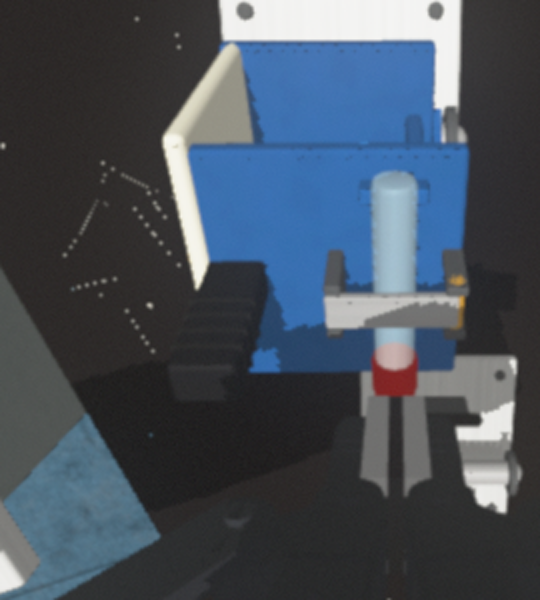

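The strap lies across the tube with its end between the prongs at (335,290), so the hook is closed. The grip top at crop (200,385) is within about 1 mm of the prediction. I go to the grip next, fingers closing along carrier x so it can pivot between the pads.

Emit:
play_rows(
  commands=[
    [[-1,-10,0,0,0.38],[-1,-10,0,0,0.38],[-1,-10,0,0,0.38],[-1,-10,0,0,0.38],[-1,-10,0,0,0.38],[-1,-10,0,0,0.38],[-1,-2,0,0,0.38],[0,0,10,0,0.38],[0,0,10,0,0.38],[0,0,0,0,0.38]],
  ],
  squeeze=20,
)

```text
time_s: 9.5
tool_pos: [0.4651, 0.0294, 0.2745]
ee_rot: [-3.138, 0.001, 1.206]
wrist_force: [-1.1, -0.1, -0.4]
finger_gap: 0.0329
grip_force: 0.0
```

```bash
python3 - <<'E'
from h import *
s=arm.get_state();im=arm.read_camera("wrist")
print(s["time_s"],s["wrist_force"],s["finger_gap"],rel(b+C(.33)@(-.03,0,.172)+[0,0,.003],s))
cv2.imwrite("pics/w5.png",im[100:400,100:500])
E
```

```text
9.5 [-1.05869005 -0.06301338 -0.4279902 ] 0.03285680254479998 [ 1.1  3.5 48.8]
```

View pics/w5.png

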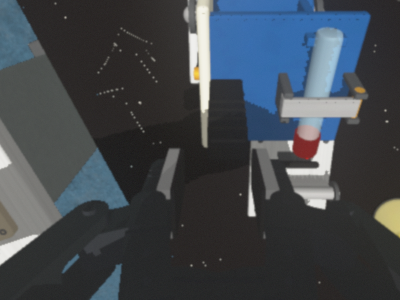

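Emit:
play_rows(
  commands=[
    [[1,3.5,0,0,0.38],[0,0,6,0,0.38],[0,0,7,0,0.38],[0,0,7,0,0.38],[0,0,7,0,0.38],[0,0,7,0,0.38],[0,0,7,0,0.38],[0,0,7,0,0.38],[0,0,0,0,0.38],[0,0,0,0,0.38]],
  ],
)

```text
time_s: 10.55
tool_pos: [0.4697, 0.0291, 0.2287]
ee_rot: [-3.141, 0.0, 1.206]
wrist_force: [-0.8, -0.3, 0.9]
finger_gap: 0.0323
grip_force: 0.0
```

Emit:
play_rows(
  commands=[
    [[0,0,0,0,0.3],[0,0,0,0,0.24],[0,0,0,0,0.2],[0,0,0,0,0.15],[0,0,0,0,0.15],[0,0,0,0,0.15],[0,0,0,0,0.15],[0,0,0,0,0.15],[0,0,0,0,0.15],[0,0,0,0,0.15]],
  ],
  squeeze=20,
)

```text
time_s: 11.55
tool_pos: [0.4702, 0.029, 0.2293]
ee_rot: [3.141, -0.0, 1.206]
wrist_force: [-0.4, -1.1, 4.3]
finger_gap: 0.0218
grip_force: 21.9
```

```bash
python3 - <<'E'
from h import *
s=arm.get_state();print(s["time_s"],s["wrist_force"],s["finger_gap"],s["grip_force"],rel(b+C(.33)@(-.03,0,.172)+[0,0,.003],s))
for t in np.linspace(.33,-.155,13): print(round(t,3),np.round([-172*np.sin(t),-172*np.cos(t)],1))
E
```

```text
11.55 [-0.38189053 -1.12178019  4.30672051] 0.02182202958716252 21.89376801252365 [-0.4 -1.6  3.6]
0.33 [ -55.7 -162.7]
0.29 [ -49.1 -164.8]
0.249 [ -42.4 -166.7]
0.209 [ -35.6 -168.3]
0.168 [ -28.8 -169.6]
0.128 [ -21.9 -170.6]
0.088 [ -15.  -171.3]
0.047 [  -8.1 -171.8]
0.007 [  -1.1 -172. ]
-0.034 [   5.8 -171.9]
-0.074 [  12.7 -171.5]
-0.115 [  19.7 -170.9]
-0.155 [  26.6 -169.9]
```

Emit:
play_rows(
  commands=[
    [[3.6,0,-0.5,0,0.15],[3.6,0,-0.6,0,0.15],[3.6,0,-1.0,0,0.15],[3.6,0,-1.0,0,0.15],[3.7,0,-0.9,0,0.15],[3.7,0,-0.8,0,0.15],[3.7,0,-0.8,0,0.15],[3.7,0,-0.7,0,0.15],[3.7,0,-0.6,0,0.15],[3.7,0,-0.5,0,0.15]],
  ],
)

```text
time_s: 12.55
tool_pos: [0.4829, 0.0628, 0.2364]
ee_rot: [3.141, 0.002, 1.205]
wrist_force: [-1.0, -2.9, 5.3]
finger_gap: 0.0217
grip_force: 22.6
```

```bash
cat > look.py <<'E'
from h import *
import sys
s=arm.get_state();im=arm.read_camera("side");L=Rt.from_euler("Z",[YAW]).as_matrix()[0] if 0 else C(0)
q=C(0).T@(np.array(s["tool_pos"])-b);print(s["time_s"],s["wrist_force"],s["finger_gap"],s["grip_force"],"level tcp",np.round(q*1e3,1))
th=float(sys.argv[1]);nv=C(th)[:,0];p0=b+C(th)@[-.051,0,.108]
cr=im[185:270,280:370].astype(int);red=cr[...,2]-np.maximum(cr[...,0],cr[...,1])
print("pred pivot",proj("side",p0),"mark",proj("side",b+C(th)@[-.051,.075*np.sin(.155),.108-.075*np.cos(.155)]),"tip",proj("side",p0-[0,0,.075]))
yy,xx=np.where((red>30)&(np.mgrid[0:85,0:90][0]>35));w=red[yy,xx]
pm=(280+(xx*w).sum()/w.sum(),185+(yy*w).sum()/w.sum());v=plane("side",pm,p0,nv)-p0;lv=C(0).T@v
print("mark px",pm,len(xx),"world angle from plumb",np.arctan2(lv[1],-lv[2]),np.linalg.norm(lv))
cv2.imwrite(sys.argv[2],cv2.resize(im[185:265,290:370],(560,560),interpolation=cv2.INTER_CUBIC))
E
python3 look.py .115 pics/s6.png
```

```text
12.55 [-0.98183697 -2.85965508  5.25873565] 0.0216634555587797 22.577674984931946 level tcp [-28.7 -19.2 176.4]
pred pivot [[333.40957432 211.27901985]] mark [[329.55492347 233.02961458]] tip [[333.34854608 230.61394869]]
mark px (np.float64(329.80051813471505), np.float64(231.08290155440415)) 9 world angle from plumb 0.278585167954469 0.06800239510853413
```

Emit:
play_rows(
  commands=[
    [[3.7,0,-0.3,0,0.15],[3.7,0,-0.3,0,0.15],[3.8,0,-0.2,0,0.15],[3.8,0,-0.2,0,0.15],[3.8,0,-0.1,0,0.15],[3.8,0,0,0,0.15],[3.8,0,0.1,0,0.15],[3.8,0,0.2,0,0.15],[3.7,0,0.3,0,0.15],[3.7,0,0.3,0,0.15]],
  ],
)

```text
time_s: 13.6
tool_pos: [0.4964, 0.0988, 0.2363]
ee_rot: [-3.141, -0.0, 1.206]
wrist_force: [-0.1, -1.1, 3.8]
finger_gap: 0.0215
grip_force: 23.1
```

Emit:
play_rows(
  commands=[
    [[0,0,0,0,0.15],[0,0,0,0,0.15],[0,0,0,0,0.15],[0,0,0,0,0.15],[0,0,0,0,0.15],[0,0,0,0,0.15],[0,0,0,0,0.15],[0,0,0,0,0.15],[0,0,0,0,0.15],[0,0,0,0,0.15]],
  ],
)

```text
time_s: 14.6
tool_pos: [0.4963, 0.0984, 0.2363]
ee_rot: [-3.141, -0.0, 1.206]
wrist_force: [1.8, -0.1, 1.1]
finger_gap: 0.0213
grip_force: 22.8
```

```bash
python3 look.py -.1 pics/s7.png
```

```text
14.6 [ 1.75202837 -0.08472634  1.06003798] 0.021324582403881152 22.79394418001175 level tcp [-28.9  18.9 176.3]
pred pivot [[328.87946244 214.73052698]] mark [[328.1572771  234.78479312]] tip [[328.94957633 234.16590322]]
mark px (np.float64(328.0), np.float64(233.04273504273505)) 3 world angle from plumb 0.0723159345434888 0.06768857897947546
```

View pics/s7.png

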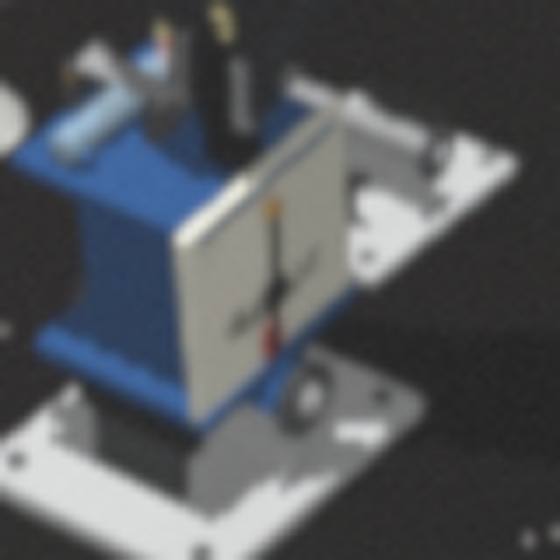

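Emit:
play_rows(
  commands=[
    [[2,0,0.2,0,0.15],[2,0,0.2,0,0.15],[2,0,0.3,0,0.15],[2,0,0.3,0,0.15],[1,0,0.2,0,0.15],[0,0,0,0,0.15],[0,0,0,0,0.15],[0,0,0,0,0.15],[0,0,0,0,0.15],[0,0,0,0,0.15]],
  ],
)

```text
time_s: 15.65
tool_pos: [0.4994, 0.1069, 0.2352]
ee_rot: [-3.141, -0.0, 1.206]
wrist_force: [-1.2, 0.0, 2.9]
finger_gap: 0.0216
grip_force: 23.0
```

Emit:
play_rows(
  commands=[
    [[0,0,0,0,0.15],[0,0,0,0,0.15],[0,0,0,0,0.15],[0,0,0,0,0.15],[0,0,0,0,0.15],[0,0,0,0,0.15],[0,0,0,0,0.15],[0,0,0,0,0.15],[0,0,0,0,0.15],[0,0,0,0,0.15]],
  ],
)

```text
time_s: 16.65
tool_pos: [0.4995, 0.1068, 0.2352]
ee_rot: [-3.141, -0.0, 1.206]
wrist_force: [-0.9, -0.5, 3.8]
finger_gap: 0.0216
grip_force: 23.1
```

```bash
cat > mk.py <<'E'
from h import *
def ang(im,th):
    p0=b+C(th)@[-.051,0,.108];c=proj("side",b+C(th)@[-.051,.012,.034])[0].round().astype(int)
    w=im[c[1]-5:c[1]+6,c[0]-5:c[0]+6].astype(float);r=w[...,2]-np.maximum(w[...,0],w[...,1]);out=[]
    for k in(15,25,35):
        m=np.clip(r-k,0,None);y,x=np.mgrid[-5:6,-5:6];px=(c[0]+(x*m).sum()/m.sum(),c[1]+(y*m).sum()/m.sum())
        v=C(th).T@(plane("side",px,p0,C(th)[:,0])-p0);out.append((round(np.arctan2(v[1],-v[2]),3),round(np.linalg.norm(v),3)))
    return out
s=arm.get_state();q=C(0).T@(np.array(s["tool_pos"])-b);th=-np.arctan2(q[1],q[2]-.003);print("theta",th,q,s["wrist_force"],s["time_s"])
print("start",ang(cv2.imread("pics/side0.png"),.33))
im=np.mean([arm.read_camera("side").astype(float) for _ in range(8)],0)
print("now",ang(im,th))
p0=b+C(th)@[-.051,0,.108];print("pivot,tip",proj("side",p0),proj("side",p0-[0,0,.075]))
cv2.imwrite("pics/s8.png",cv2.resize(np.uint8(im)[205:245,305:355],None,fx=12,fy=12,interpolation=cv2.INTER_CUBIC))
E
python3 mk.py
```

```text
theta -0.16029655330339332 [-0.02888467  0.02784407  0.17521314] [-0.91745057 -0.45341758  3.76156907] 16.65
start [(np.float64(0.178), np.float64(0.071)), (np.float64(0.176), np.float64(0.071)), (np.float64(0.177), np.float64(0.07))]
now [(np.float64(0.132), np.float64(0.066)), (np.float64(0.096), np.float64(0.067)), (np.float64(nan), np.float64(nan))]
pivot,tip [[327.60147273 215.94397478]] [[327.70903597 235.39359743]]mk.py:6: RuntimeWarning: invalid value encountered in scalar divide
  m=np.clip(r-k,0,None);y,x=np.mgrid[-5:6,-5:6];px=(c[0]+(x*m).sum()/m.sum(),c[1]+(y*m).sum()/m.sum())
```

View pics/s8.png

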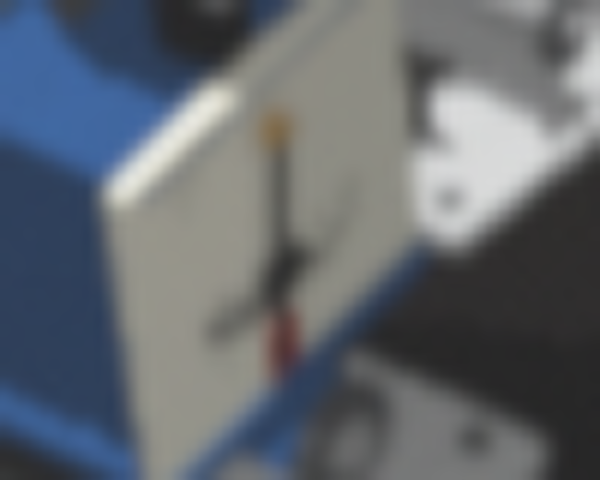

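The pivot (orange) is at (278,130), with the pointer hanging straight down over the red mark near (284,345). The dial face may lie behind the pointer's plane, so I check that parallax using the known 75 mm radius.

```bash
cat > mk2.py <<'E'
from h import *
def px(im,th,k=20):
    c=proj("side",b+C(th)@[-.051,.012,.036])[0].round().astype(int)
    w=im[c[1]-5:c[1]+6,c[0]-5:c[0]+6].astype(float);r=w[...,2]-np.maximum(w[...,0],w[...,1])
    m=np.clip(r-k,0,None);y,x=np.mgrid[-5:6,-5:6];return (c[0]+(x*m).sum()/m.sum(),c[1]+(y*m).sum()/m.sum())
im=cv2.imread("pics/side0.png");th=.33;p=px(im,th);print(p)
for xd in(-.051,-.050,-.049,-.048,-.047,-.046,-.045,-.044):
    o=b+C(th)@[xd,0,.108];v=C(th).T@(plane("side",p,o,C(th)[:,0])-o);print(xd,np.arctan2(v[1],-v[2]).round(3),np.linalg.norm(v).round(4))
# orange pivot
h=cv2.cvtColor(im,cv2.COLOR_BGR2HSV);m=cv2.inRange(h,(8,110,90),(25,255,255));m[:200]=0;m[218:]=0;m[:,:325]=0;m[:,350:]=0
print(cv2.findNonZero(m).reshape(-1,2).mean(0) if m.any() else None,proj("side",b+C(th)@[-.051,0,.108]),proj("side",b+C(th)@[-.055,0,.108]))
E
python3 mk2.py
```

```text
(np.float64(331.125), np.float64(230.3846153846154))
-0.051 0.178 0.0707
-0.05 0.153 0.0712
-0.049 0.128 0.0717
-0.048 0.104 0.0723
-0.047 0.08 0.0729
-0.046 0.056 0.0736
-0.045 0.033 0.0743
-0.044 0.01 0.075
[337. 209.] [[337.72423954 209.28510459]] [[338.7619847  209.72491108]]
```

```bash
python3 - <<'E'
from h import *
s=arm.get_state();im=arm.read_camera("wrist");cv2.imwrite("pics/w9.png",im)
q=C(0).T@(np.array(s["tool_pos"])-b);th=-np.arctan2(q[1],q[2]-.003)
print(th,"pred pivot",proj("wrist",b+C(th)@[-.051,0,.108],s),"dial top y=+-50 z=.14",proj("wrist",b+np.array([[-.05,.05,.14],[-.05,-.05,.14]])@C(th).T,s))
h=cv2.cvtColor(im,cv2.COLOR_BGR2HSV)
o=cv2.inRange(h,(8,100,80),(28,255,255));n,_,st,ce=cv2.connectedComponentsWithStats(o);print([(st[i,:].tolist(),ce[i].round(1).tolist()) for i in range(1,n) if st[i,4]>5])
for r in range(40,300,12):
    print(r,''.join('W' if (im[r,c].min()>140 and im[r,c].max()-im[r,c].min()<60) else 'g' if (im[r,c].min()>80 and im[r,c].max()-im[r,c].min()<60) else 'B' if int(im[r,c,0])-int(im[r,c,2])>40 else 'o' if o[r,c] else '.' for c in range(230,350)))
E
```

```text
-0.16031685456260225 pred pivot [[281.75779526 241.74199664]] dial top y=+-50 z=.14 [[275.37480071 165.88062958]
 [279.06739715 343.47464613]]
[([281, 235, 6, 13, 74], [283.5, 241.1]), ([470, 251, 14, 32, 96], [478.9, 267.2])]
40 ........................................................................................................................
52 ........................................................................................................................
64 ........................................................................................................................
76 ......................ggg................gg.............................................................................
88 .......................................gg...............................................................................
100 ..................................................g........................g............................................
112 ......................................................................gggggggggggggggggggggggggggggggggggggggggggggggggg
124
[... 1171 characters left out ...]
.........gggWWWWWWWWWWWWWgBBBBBBBBBBBBBBBBBBBBBBBBBBBBBBBBBBBBBBBBBBBBBBBBB
244 ..........g........................................oooooogWWWWWWWWWWg......................................BBBBBBBBBBBBB
256 ....................g............................ggggggggggg........................................................gggg
268 ..............................................gggggggggggg............................................................gg
280 ...........................................ggggggggggggg................................................................
292 .................................................gggggg.................................................................
```

```bash
python3 - <<'E'
from h import *
s=arm.get_state();im=cv2.imread("pics/w9.png");th=-.1603;Cc=C(th)
for r in(176,184,190,196,202,208,214,220,226): print(r,im[r,278:302].min(1).tolist())
for xd in(-.052,-.05,-.048,-.046):
    p=Cc.T@(plane("side",(313.9,221.8),b+Cc@[xd,0,0],Cc[:,0])-b);print("side corner",xd,np.round(p*1e3,1))
for z in(.13,.138,.145,.152):
    out=[]
    for px in((285.5,200),(286.5,226),(299,200),(299.3,226)):
        p=Cc.T@(plane("wrist",px,b+Cc@[0,0,z],Cc[:,2],s)-b);out.append(np.round(p[:2]*1e3,1).tolist())
    print(z,out)
print("cap left edge z=.108",[np.round((Cc.T@(plane("wrist",(c,241),b+Cc@[0,0,.108],Cc[:,2],s)-b))*1e3,1).tolist() for c in(281,287)])
E
```

```text
176 [64, 63, 75, 139, 218, 236, 239, 229, 221, 234, 240, 243, 244, 245, 245, 245, 244, 242, 237, 229, 216, 146, 90, 81]
184 [62, 62, 70, 121, 197, 231, 240, 238, 223, 233, 240, 243, 244, 245, 245, 245, 244, 242, 238, 230, 219, 151, 89, 81]
190 [60, 60, 64, 82, 112, 120, 105, 124, 188, 231, 238, 239, 243, 245, 245, 245, 244, 243, 239, 232, 220, 165, 97, 78]
196 [57, 56, 57, 68, 90, 102, 106, 123, 179, 229, 239, 242, 244, 244, 245, 245, 244, 241, 238, 233, 221, 165, 95, 77]
202 [82, 108, 118, 111, 104, 95, 98, 121, 173, 226, 238, 241, 244, 245, 245, 245, 244, 243, 240, 234, 224, 171, 98, 77]
208 [121, 122, 120, 107, 87, 79, 81, 95, 154, 221, 236, 238, 243, 244, 245, 244, 240, 217, 228, 233, 224, 184, 106, 77]
214 [76, 103, 113, 102, 85, 78, 78, 92, 149, 218, 236, 241, 243, 244, 245, 245, 244, 243, 241, 236, 226, 189, 109, 74]
220 [55, 57, 59, 62, 72, 74, 75, 84, 135, 210, 234, 235, 228, 242, 244, 245, 244, 244, 242, 237, 228, 192, 110, 75]
226 [54, 56, 55, 56, 61, 70, 74, 79, 124, 201, 233, 240, 243, 244, 245, 245, 244, 244, 242, 236, 219, 181, 104, 62]
side corner -0.052 [-52.   63.7 136.7]
side corner -0.05 [-50.   61.7 134. ]
side corner -0.048 [-48.   59.7 131.3]
side corner -0.046 [-46.   57.6 128.6]
0.13 [[-46.0, 30.5], [-45.7, 15.7], [-38.5, 30.5], [-38.5, 15.7]]
0.138 [[-45.2, 31.8], [-44.9, 17.6], [-38.1, 31.8], [-38.0, 17.6]]
0.145 [[-44.6, 32.9], [-44.3, 19.3], [-37.7, 32.9], [-37.6, 19.3]]
0.152 [[-43.9, 34.1], [-43.6, 21.0], [-37.3, 34.1], [-37.3, 21.0]]
cap left edge z=.108 [[-51.5, 0.5, 108.0], [-47.6, 0.5, 108.0]]
```

The side view has strong parallax (the pointer stands about 4 mm in front of the dial, which is 0.025 rad per mm). I rock the carrier back to its rest, let go, look at the dial head-on with the wrist camera, then regrip.

Emit:
play_rows(
  commands=[
    [[-4.5,0,-0.6,0,0.15],[-4.5,0,-0.6,0,0.15],[-4.7,0,-0.4,0,0.15],[-4.7,0,-0.2,0,0.15],[-4.7,0,-0.1,0,0.15],[-4.7,0,0,0,0.15],[-4.7,0,0.1,0,0.15],[-4.7,0,0.2,0,0.15],[-4.7,0,0.4,0,0.15],[-4.7,0,0.5,0,0.15]],
  ],
)

```text
time_s: 18.1
tool_pos: [0.4826, 0.0629, 0.2358]
ee_rot: [-3.141, 0.0, 1.206]
wrist_force: [0.6, 1.9, -1.0]
finger_gap: 0.0218
grip_force: 22.4
```

Emit:
play_rows(
  commands=[
    [[-4.6,0,0.6,0,0.15],[-4.6,0,0.8,0,0.15],[-4.6,0,1,0,0.15],[-4.5,0,1.1,0,0.15],[-4.5,0,1.2,0,0.15],[-4.5,0,1.2,0,0.15],[-4.5,0,1.2,0,0.15],[-3.8,0,1,0,0.15],[0,0,0,0,0.15],[0,0,0,0,0.15]],
  ],
)

```text
time_s: 19.1
tool_pos: [0.4699, 0.0296, 0.2277]
ee_rot: [-3.141, 0.001, 1.205]
wrist_force: [0.2, -0.4, 1.5]
finger_gap: 0.0219
grip_force: 22.6
```

Emit:
play_rows(
  commands=[
    [[0,0,0,0,0.28],[0,0,0,0,0.38],[0,0,0,0,0.38],[0,0,-5,0,0.38],[0,0,-10,0,0.38],[0,0,-15,0,0.38],[0,0,-20,0,0.38],[0,0,-10,0,0.38],[0,0,0,0,0.38],[0,0,0,0,0.38]],
  ],
)

```text
time_s: 20.1
tool_pos: [0.4702, 0.03, 0.2878]
ee_rot: [3.141, -0.0, 1.206]
wrist_force: [0.5, 0.3, 0.6]
finger_gap: 0.0324
grip_force: 0.0
```

```bash
python3 - <<'E'
from h import *
s=arm.get_state();print(s["time_s"],s["tool_pos"],s["ee_rot"],s["wrist_force"])
w=b+C(0)@np.array([-.07,-.02,0]);w[2]=.27;print(rel(w,s))
E
```

```text
20.1 [0.47017999 0.03000331 0.28780392] [ 3.14131381e+00 -7.03392492e-05  1.20578096e+00] [0.52051691 0.27076693 0.59071038]
[ 34.4 -41.2  17.8]
```

Emit:
play_rows(
  commands=[
    [[12,-14,0,0,0.38],[12,-14,0,0,0.38],[10,-13,0,-0.1,0.38],[0,0,0,-0.147,0.38],[0,0,0,-0.147,0.38],[0,0,0,-0.147,0.38],[0,0,0,-0.147,0.38],[0,0,0,-0.147,0.38],[0,0,0,-0.147,0.38],[0,0,0,-0.147,0.38]],
  ],
)

```text
time_s: 21.1
tool_pos: [0.4432, 0.0764, 0.2864]
ee_rot: [-3.14, -0.002, 2.341]
wrist_force: [-0.1, -0.5, 0.1]
finger_gap: 0.0324
grip_force: 0.0
```

Emit:
play_rows(
  commands=[
    [[0,0,0,-0.147,0.38],[0,0,0,-0.147,0.38],[0,0,0,-0.147,0.38],[0,0,10,0,0.38],[0,0,8,0,0.38],[0,0,0,0,0.38],[0,0,0,0,0.38],[0,0,0,0,0.38],[0,0,0,0,0.38],[0,0,0,0,0.38]],
  ],
)

```text
time_s: 22.1
tool_pos: [0.4443, 0.0764, 0.2702]
ee_rot: [3.141, 0.001, 2.776]
wrist_force: [0.2, -0.2, 0.9]
finger_gap: 0.0324
grip_force: 0.0
```

```bash
cat > dial.py <<'E'
from h import *
s=arm.get_state();im=arm.read_camera("wrist");cv2.imwrite("pics/w10.png",im)
print(s["time_s"],s["tool_pos"],s["ee_rot"],s["wrist_force"])
th=.33;h=cv2.cvtColor(im,cv2.COLOR_BGR2HSV)
pv=[-.050,0,.108];mk=lambda a,x=-.047:[x,.075*np.sin(a),.108-.075*np.cos(a)]
print("pred pivot",proj("wrist",b+C(th)@pv,s),"mark",[proj("wrist",b+C(th)@mk(a),s).round(1).tolist() for a in(0,.1,.2)],"tip",proj("wrist",b+C(th)@mk(-.33,-.051),s))
for nme,m in(("orange",cv2.inRange(h,(8,100,80),(28,255,255))),("red",cv2.inRange(h,(0,120,60),(6,255,255))|cv2.inRange(h,(172,120,60),(180,255,255)))):
    n,_,st,ce=cv2.connectedComponentsWithStats(m);print(nme,[(st[i].tolist(),ce[i].round(2).tolist()) for i in range(1,n) if st[i,4]>8])
E
python3 dial.py
```

```text
22.1 [0.4442512  0.07643109 0.27016434] [3.14132643e+00 6.80924521e-04 2.77558715e+00] [ 0.23298355 -0.20174569  0.86655393]
pred pivot [[298.47255717 229.15114598]] mark [[[327.6, 202.6]], [[335.0, 203.5]], [[342.1, 204.7]]] tip [[302.67488142 197.37045318]]
orange [([552, 223, 9, 8, 57], [555.98, 226.14]), ([294, 226, 13, 11, 115], [300.25, 231.1])]
red [([327, 201, 15, 7, 71], [334.03, 204.08])]
```

```bash
python3 - <<'E'
from h import *
import h
s=arm.get_state();im=cv2.imread("pics/w10.png")
for dx in(0,.0011):
  B=b+C(0)@[dx,0,0];n=C(0)[:,0]
  for xc,xm in((-.051,-.0475),(-.049,-.047),(-.049,-.046)):
    p=[C(0).T@(plane("wrist",px,B+C(0)@[x,0,0],n,s)-B)*1e3 for px,x in(((300.25,231.1),xc),((334.03,204.08),xm))]
    d=p[1]-p[0];print(dx,xc,xm,np.round(p,1).tolist(),np.round(d,1),"phi",np.arctan2(d[1],-d[2]).round(3),np.arcsin(d[1]/75).round(3),np.hypot(d[1],d[2]).round(1))
cv2.imwrite("pics/x.png",im)
for r in range(192,246,3): print(r,''.join('#' if v<45 else '+' if v<90 else '-' if v<130 else ' ' for v in im[r,270:370].max(1)))
E
```

```text
0 -0.051 -0.0475 [[-51.0, -33.4, 108.0], [-47.5, -4.8, 37.0]] [  3.5  28.6 -70.9] phi 0.383 0.391 76.5
0 -0.049 -0.047 [[-49.0, -33.6, 103.5], [-47.0, -4.7, 35.6]] [  2.   28.9 -67.9] phi 0.403 0.396 73.8
0 -0.049 -0.046 [[-49.0, -33.6, 103.5], [-46.0, -4.6, 32.7]] [  3.   29.1 -70.7] phi 0.39 0.398 76.5
0.0011 -0.051 -0.0475 [[-51.0, -33.5, 105.5], [-47.5, -4.6, 33.9]] [  3.5  28.9 -71.6] phi 0.383 0.395 77.2
0.0011 -0.049 -0.047 [[-49.0, -33.8, 101.0], [-47.0, -4.5, 32.4]] [  2.   29.2 -68.5] phi 0.403 0.4 74.5
0.0011 -0.049 -0.046 [[-49.0, -33.8, 101.0], [-46.0, -4.4, 29.6]] [  3.   29.4 -71.4] phi 0.39 0.402 77.2
192             --------                              -------------------------                         
195           ----------------------------------------------------------------                          
198                                 --+----------------------------------------------------             
201                                 -++-                       --------------------       --------------
204                                -+++-               
[... 613 characters left out ...]
-                                                                 
225                             -++++-                                                                  
228                                                                                                     
231                                                                                                     
234                                                                                                     
237                                                                                                     
240                                                                                                     
243
```

```bash
python3 - <<'E'
import cv2
im=cv2.imread("pics/w10.png")
for r in range(194,242,2):
    print(r,' '.join('%02x%02x%02x'%tuple(int(v) for v in im[r,c,::-1]) for c in range(290,318)))
print()
for r in range(198,212,1):
    print(r,' '.join('%02x%02x%02x'%tuple(int(v) for v in im[r,c,::-1]) for c in range(322,346)))
E
```

```text
194 364a68 354967 384b69 394c68 3a4d69 3e506b 42526b 44536b 4b576e 4b576d 4c586c 545e70 586172 596372 5d6776 5e6775 656d79 6a707a 71767c 74797f 787c81 808283 838384 858686 858787 858687 868887 8a8a89
196 525f73 4e5c71 4c5c72 465970 42556f 3f536f 3b4f6d 3c516d 384d6b 384d6b 354c6a 364c6a 364b6a 354a68 354a69 374b6a 334a68 374b69 384b69 374968 384b66 394c68 384c66 3c4f69 3e5069 40516a 44536b 47566d
198 9a998a 969689 979689 95948a 929388 919187 909085 8f9086 8f8f86 8b8b85 818581 7e8382 727879 4e545f 384355 434f61 5a6471 5d6675 586373 535f73 515e72 4f5c72 485970 44546f 3f526d 3f536e 3d506c 3c4f6d
200 9e9b8c 9e9c8c 9f9d8d 9e9c8d 9e9c8c 9f9d8d 9e9b8b 9f9c8d 9f9b8c 9f9d8e 9f9c8d 9d9b8b 8b887b 595751 3d3c39 63625a 939083 9e9b8c 9c9b8c 99978a 98988b 979689 959488 939389 929288 919187 929188 918f87
202 9f9d8c 9f9c8c 9f9c8c 9f9c8c 9f9c8c 9f9d8d 9f9d8c 9f9c8c 9d9c8b 9e9c8c 9d9a8b 949183 77766a 4a4944 3d3c38 65635a 929081 9e9c8c 9f9c8d 9f9d8d 9f9d8c a09d8d 9f9b8c a09d8d 9f9c8c a09d8d 9f9c8d 9f9d8d
204 9e9b8b 9f9c8b 9e9b8b 9f9b8c 9f9c8c 9f9c8d 9f9c8d 9d9a8b 9a9789 959484 8e8b7d 767469 4d4b46 36363
[... 5408 characters left out ...]
19e8f a19f8f
208 9b9a8b 928f81 7f7d71 827d71 979081 9c9485 9a8f81 928578 938578 998c7e 9b8a7c 998073 95766a 936a5f 92655b 94756a 9b8d7f a09b8c a19e8e a19f8f a09e8e a09d8d a09e8f a19e8f
209 908c7f 6f6e64 64625b 7c7b6f 979486 989586 8b887a 737067 79776c 969384 9f9a8b 999183 8f8578 887c70 95897c 9b9283 9f9b8b 9f9d8e 9c9a8b a09e8e a09e8e a19e8e a09e8e a19e8f
210 737267 616058 76746a 8f8e7f 939082 817e72 69685f 616058 79776b 939282 939083 817e74 6d6b61 716e66 8b887b 9a9788 989587 908e81 8c8a7d 999687 9f9c8d a19e8e a09d8d a09e8f
211 62605a 757369 939083 9b998a 89877b 6b6a5f 69685f 7e7c71 8b8a7c 8b897d 76766b 65625b 6a6960 807f72 928f82 8e8b7e 78766c 6b6960 737167 8d8b7d 9c998a 999789 969485 969385
```

Head-on view: cap (300.3,231), pointer tip about (304,199), red mark (334,204). The mark is 0.397 rad from plumb, so the index is about 0.067 and the carrier target is 0.067 rad towards +y. Going back to regrip.

Emit:
play_rows(
  commands=[
    [[0,0,-18,0,0.38],[0,0,0,0.147,0.38],[0,0,0,0.147,0.38],[0,0,0,0.147,0.38],[0,0,0,0.147,0.38],[0,0,0,0.147,0.38],[0,0,0,0.147,0.38],[0,0,0,0.147,0.38],[0,0,0,0.147,0.38],[0,0,0,0.147,0.38]],
  ],
)

```text
time_s: 23.15
tool_pos: [0.4441, 0.0764, 0.288]
ee_rot: [3.141, -0.0, 1.447]
wrist_force: [0.7, -0.1, 1.2]
finger_gap: 0.0323
grip_force: 0.0
```

Emit:
play_rows(
  commands=[
    [[0,0,0,0.147,0.38],[0,0,0,0.1,0.38],[-10,13,0,0,0.38],[-12,14,0,0,0.38],[-12,14,0,0,0.38],[0,0,0,0,0.38],[0,0,0,0,0.38],[0,0,0,0,0.38],[0,0,0,0,0.38],[0,0,0,0,0.38]],
  ],
)

```text
time_s: 24.15
tool_pos: [0.4699, 0.0305, 0.2879]
ee_rot: [-3.142, -0.0, 1.207]
wrist_force: [-0.7, -0.1, -0.5]
finger_gap: 0.0324
grip_force: 0.0
```

```bash
python3 - <<'E'
from h import *
s=arm.get_state();print(s["time_s"],s["tool_pos"],s["ee_rot"],s["wrist_force"],rel(np.array([.4702,.0292,.2277]),s))
E
```

```text
24.15 [0.46987244 0.03049937 0.28785394] [-3.14155356e+00 -7.60205560e-05  1.20662989e+00] [-0.68412191 -0.05977661 -0.52409931] [-1.1  0.8 60.2]
```

Emit:
play_rows(
  commands=[
    [[-1,1,10,0,0.38],[0,0,10,0,0.38],[0,0,10,0,0.38],[0,0,10,0,0.38],[0,0,10,0,0.38],[0,0,8,0,0.38],[0,0,2,0,0.38],[0,0,0,0,0.38],[0,0,0,0,0.3],[0,0,0,0,0.24]],
  ],
)

```text
time_s: 25.15
tool_pos: [0.4706, 0.0288, 0.2282]
ee_rot: [-3.141, -0.0, 1.206]
wrist_force: [-1.3, 0.3, 0.6]
finger_gap: 0.0214
grip_force: 22.1
```

Emit:
play_rows(
  commands=[
    [[0,0,0,0,0.2],[0,0,0,0,0.15],[0,0,0,0,0.15],[0,0,0,0,0.15],[0,0,0,0,0.15],[0,0,0,0,0.15],[0,0,0,0,0.15],[0,0,0,0,0.15],[0,0,0,0,0.15],[0,0,0,0,0.15]],
  ],
  squeeze=20,
)

```text
time_s: 26.15
tool_pos: [0.4707, 0.0287, 0.2282]
ee_rot: [3.142, -0.0, 1.206]
wrist_force: [-2.6, -0.2, 5.1]
finger_gap: 0.0218
grip_force: 22.7
```

```bash
python3 look.py .33 pics/a.png | head -1
```

```text
26.15 [-2.56816836 -0.16144932  5.11172017] 0.02178973050239872 22.729015946388245 level tcp [-27.9 -55.4 168.2]
```

Emit:
play_rows(
  commands=[
    [[3.6,0,-0.5,0,0.15],[3.6,0,-0.6,0,0.15],[3.6,0,-1.0,0,0.15],[3.6,0,-1.0,0,0.15],[3.7,0,-0.9,0,0.15],[3.7,0,-0.8,0,0.15],[3.7,0,-0.8,0,0.15],[3.7,0,-0.7,0,0.15],[3.7,0,-0.6,0,0.15],[3.7,0,-0.5,0,0.15]],
  ],
)

```text
time_s: 27.2
tool_pos: [0.4841, 0.063, 0.2353]
ee_rot: [3.141, 0.0, 1.206]
wrist_force: [-1.1, -2.5, 4.4]
finger_gap: 0.0216
grip_force: 23.2
```

Emit:
play_rows(
  commands=[
    [[4,0,-0.3,0,0.15],[4,0,-0.3,0,0.15],[4,0,-0.2,0,0.15],[4,0,-0.1,0,0.15],[4,0,0,0,0.15],[4,0,0,0,0.15],[4,0,0.1,0,0.15],[3.6,0,0.1,0,0.15],[0,0,0,0,0.15],[0,0,0,0,0.15]],
  ],
)

```text
time_s: 28.2
tool_pos: [0.4954, 0.0928, 0.2358]
ee_rot: [3.141, -0.001, 1.206]
wrist_force: [0.2, -2.2, 1.1]
finger_gap: 0.0218
grip_force: 23.4
```

Emit:
play_rows(
  commands=[
    [[0,0,0,0,0.15],[0,0,0,0,0.15],[0,0,0,0,0.15],[0,0,0,0,0.15],[0,0,0,0,0.15],[0,0,0,0,0.15],[0,0,0,0,0.15],[0,0,0,0,0.15],[0,0,0,0,0.15],[0,0,0,0,0.15]],
  ],
)

```text
time_s: 29.2
tool_pos: [0.4951, 0.0925, 0.2358]
ee_rot: [3.141, -0.0, 1.206]
wrist_force: [1.9, -0.4, -1.3]
finger_gap: 0.0218
grip_force: 23.0
```

```bash
python3 look.py -.067 pics/a.png; python3 - <<'E'
from h import *
im=np.mean([arm.read_camera("side").astype(float) for _ in range(4)],0)
B=b+C(0)@[.001,.0012,0];th=-.067
print("pred cap",proj("side",B+C(th)@[-.0495,0,.108]),"tip",proj("side",B+C(th)@[-.051,0,.108]-[0,0,.075]),"mark",[proj("side",B+C(th)@[-.0472,.075*np.sin(a),.108-.075*np.cos(a)]).round(2).tolist() for a in(.02,.067,.11)])
h=cv2.cvtColor(np.uint8(im),cv2.COLOR_BGR2HSV);m=cv2.inRange(h,(8,90,80),(28,255,255))
ys,xs=np.nonzero(m[205:222,318:342]);print("cap",xs.mean()+318,ys.mean()+205)
for y in range(222,240): print(y,[('%d/%d'%(im[y,x,2]-max(im[y,x,:2]),im[y,x].max())) for x in range(323,336)])
# hook check, from side/top: strap colour at mid and wrist
s=arm.get_state();w=arm.read_camera("wrist")
for X in([.0300,0,.15],[.02,0,.15],[.045,0,.15],[.03,.02,.145]): print(X,proj("wrist",B+C(th)@X,s).round(),w[tuple(proj("wrist",B+C(th)@X,s)[0].round().astype(int)[::-1])])
E
```

```text
29.2 [ 1.86423195 -0.35112013 -1.33559256] 0.021758379304401852 22.992590367794037 level tcp [-27.8  12.9 175.8]
pred pivot [[329.57974185 214.11043302]] mark [[328.36508571 234.49514625]] tip [[329.62941254 233.53536474]]
mark px (np.float64(328.2142857142857), np.float64(232.97402597402598)) 4 world angle from plumb 0.10710133598016851 0.06861704730556525
pred cap [[328.68958181 214.00805953]] tip [[329.14580685 233.60532005]] mark [[[328.86, 232.59]], [[328.18, 233.16]], [[327.56, 233.64]]]
cap 329.3333333333333 213.33333333333334
222 ['1/150', '1/150', '1/150', '0/149', '1/148', '0/137', '0/98', '0/90', '0/116', '0/121', '0/120', '0/124', '1/131']
223 ['1/150', '1/149', '1/149', '1/149', '0/146', '0/133', '0/91', '0/73', '0/94', '0/106', '0/113', '0/126', '0/135']
224 ['1/150', '1/149', '1/149', '1/148', '0/143', '0/120', '0/79', '0/57', '0/78', '0/104', '0/119', '0/133', '0/139']
225 ['2/150', '1/149', '1/149', '0/147', '0/137', '0/100', '0/61', '0/50', '0/75', '0/111', '0/131', '0/139', '1/141']
226 ['1/149', '1/147', '1/148', '0/144', '0/129', '0/86', '0/52', '0/55', '0/86', '
[... 1199 characters left out ...]
-3/129', '-18/119', '-39/115', '-49/107', '-60/114', '-59/116', '-35/100', '-11/92', '-3/94', '-1/92']
237 ['0/147', '-1/144', '-8/137', '-26/127', '-45/119', '-56/114', '-65/119', '-68/124', '-49/112', '-21/98', '-7/90', '-2/82', '-2/76']
238 ['-1/144', '-10/139', '-30/133', '-46/119', '-54/110', '-66/120', '-73/130', '-61/122', '-30/105', '-10/93', '-3/84', '-2/79', '-2/74']
239 ['-9/138', '-28/131', '-45/120', '-50/105', '-55/107', '-73/129', '-73/132', '-46/112', '-15/96', '-3/87', '-2/90', '-1/104', '-1/101']
[0.03, 0, 0.15] [[432. 262.]] [123 123 124]
[0.02, 0, 0.15] [[413. 262.]] [121 123 122]
[0.045, 0, 0.15] [[462. 262.]] [214 217 217]
[0.03, 0.02, 0.145] [[433. 221.]] [225 216 187]
```

Emit:
play_rows(
  commands=[
    [[0,0,0.5,0,0.15],[0,0,0.5,0,0.15],[0,0,0,0,0.15],[0,0,0,0,0.15],[0,0,0,0,0.15],[0,0,0,0,0.15],[0,0,0,0,0.15],[0,0,0,0,0.15],[0,0,0,0,0.15],[0,0,0,0,0.15]],
  ],
)

```text
time_s: 30.5
tool_pos: [0.4953, 0.0925, 0.2358]
ee_rot: [3.141, -0.001, 1.206]
wrist_force: [-0.7, 1.2, 5.5]
finger_gap: 0.0216
grip_force: 24.0
```

Emit:
play_rows(
  commands=[
    [[0,0,0,0,0.15],[0,0,0,0,0.15],[0,0,0,0,0.15],[0,0,0,0,0.15],[0,0,0,0,0.15],[0,0,0,0,0.15],[0,0,0,0,0.15],[0,0,0,0,0.15],[0,0,0,0,0.15],[0,0,0,0,0.15]],
  ],
)

```text
time_s: 31.5
tool_pos: [0.4953, 0.0925, 0.2358]
ee_rot: [3.141, -0.001, 1.206]
wrist_force: [-0.1, 0.1, 6.1]
finger_gap: 0.0214
grip_force: 24.0
```

```bash
python3 look.py -.067 pics/a2.png; python3 - <<'E'
from h import *
B=b+C(0)@[.001,.0012,0]
for n,th,f in(("start",.33,"pics/side0.png"),):
    p=(331.125,230.385)
    for xd in(-.0475,-.047): 
        o=B+C(th)@[xd,0,.108];v=C(th).T@(plane("side",p,o,C(th)[:,0])-o);print(n,xd,np.arctan2(v[1],-v[2]))
E
```

```text
31.5 [-0.12477283  0.05791604  6.07436715] 0.02141918695421708 23.9501291513443 level tcp [-27.7  13.  175.8]
pred pivot [[329.57974185 214.11043302]] mark [[328.36508571 234.49514625]] tip [[329.62941254 233.53536474]]
mark px (np.float64(328.21568627450984), np.float64(232.9607843137255)) 4 world angle from plumb 0.10706604109282152 0.06856889436165885
start -0.0475 0.052515881643207994
start -0.047 0.04077658581270281
```

```bash
python3 -c "
from workcell import arm
print(arm.sign_off())"
```

```text
the job is handed in; nothing more can be done
None
```

The job is handed in: hook closed in its catch, carrier still gripped at about 0.067 rad towards +y, pointer by my estimates within about 0.03 rad of the mark's middle; I rocked it back and let go once to read the dial head-on.

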